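# Run the test carriage home with its lock button held down

## Robot

A 6-joint arm with a two-finger parallel gripper is mounted at the origin on the work surface. World frame = base frame: x ahead of the robot, y to its left, z up, the work surface at z = 0. Lengths are in m, angles in rad, forces in N, time in s.
With the tool pointing down it reaches from about 0.3 to 0.775 m from the base axis. Payload 14.6 kg.
Tool frame: the origin (TCP) lies at the very end of the fingers, on their centre line; the grasp point (between the pads) lies 19 mm behind it; z points along the fingers, x is the direction in which the jaws open and shut, and the axes are right-handed (so a half turn about z gives the same grasp; the last joint's range is limited). The gripper opens to 94 mm and grips with 3 to 60 N. Pads are 16 mm wide; open, the fingers measure 119 mm over their backs; the gripper's body (75 mm by 177 mm) begins 78 mm behind the grasp point.
Start: joints at [-1.344, 0.3, 1.521, -0, 1.321, -0.067], TCP at [0.159, -0.526, 0.205] pointing down, gripper open.
Joint ranges: [-3.03, 3.03], [-0.79, 2.21], [0.23, 2.52], [-1.04, 4.18], [0, 3.07], [-2.55, 2.55]. Speed limits (rad/s): [2.22, 2.22, 2.57, 3.14, 3.14, 3.14].

## Interface

Orientations are given as [roll, pitch, yaw] about the fixed x, y, z axes, in that order (R = Rz(yaw) Ry(pitch) Rx(roll)).
In Python, from station import ctrl gives the robot as it stands.
- The arm moves only by the shell command python3 -m inch 'ROWS' [FORCE]. ROWS is JSON, one flat list of numbers, 7 for each row, row after row: the shift along the tool's x, y, z in cm, then the turn, a rotation vector about the tool's x, y, z in rad, then the opening, from 0 (shut) to 1 (fully open). In form: [tx, ty, tz, wx, wy, wz, claw, tx, ty, tz, wx, wy, wz, claw, ...]. A call has 1 to 20 rows; each row shifts and turns the commanded pose from where the row before left it, along the tool's axes as they then stand; what a row does not reach is not made up. A row lasts 1/8 s, in which the tool goes at most 62.5 mm and 10.7 degrees, less where a joint would pass 70% of its speed; a pose out of reach is approached as far as the arm can. A call is refused whole if a number of a shift passes 6.25 or a number of a turn 0.188, either way. A call with a gripper value outside its range is refused whole. The fingers move at their own pace and stop on an object; FORCE is the grip in N (left out, the last holds). Time passes only in rows, so rows that do not move let the fingers close. It gives the time, the measured TCP pose, the force and the opening at its end, in the units of the state.
- ctrl.get_obs(): the state, without advancing time (a new reading comes with each control period).
- ctrl.camera(name): name is "side" or "top"; returns (picture, depth): 384x512x3 uint8, red, green, blue; 384x512 float32, m along the optical axis (not along the pixel's ray), 0 where there is no reading.
- ctrl.camera_params(name): a dict with "vertical_fov" (degrees; the focal length in pixels is half the picture's height over the tangent of half this angle, whatever the lens; pixels are square), "cx", "cy" (the principal point, pixels), "camera_from_world" (4x4, takes a point from world to camera coordinates). Camera axes: x right, y down, z forward; pixel columns grow to the right and rows downward; lengths in m; the calibration is good to about 2 mm. A picture is of the moment at which its call begins. camera_params takes no time and is no camera call.
- ctrl.hand_in(): hands the job in, once; it reports no verdict.
Trained networks look in the newest picture that a camera, given by its name, has taken for a name from the list of things; names that differ only in an ending like _2 or _b are one class to them, and where a whole thing is asked for, a point or a joint stands for the part that bears it (a point fixed in the world has none). Each returns a list of dicts, best first, with "score" (0 to 1); they miss things now and then, are a little off and sometimes report something else, mostly with a low value. They report only what shows in the picture. A call takes as long as a camera call.
- ctrl.spot_in(camera, label): "bbox" ([centre column, centre row, width, height] in pixels, round what is visible of it).
- ctrl.place_of(camera, label): "centre" ([column, row] in pixels: a listed point, or the origin of a listed thing).
The state is a dict: "time_s": time; "qpos": joint angles; "joint_vel": joint speeds; "tau": joint torques, N m; "ee_pos": TCP position; "eef_rot": TCP orientation; "force": force on the tool from outside, world axes, zero at the start; "moment": the same for the moment, N m; "grip_width": finger opening in m.
Only numpy, scipy, OpenCV 4.12 (cv2) and the standard library are available. Lean on these libraries where they do the work, as an engineer would, in place of code of your own. Each camera call takes 0.05 s, during which the arm holds its last target. There are 200 camera calls.

## Task

On the test slide, press the large lock-release button on the carriage with the fingertips and, keeping it fully down, slide the carriage along its rail until it rests against the contact block at the end. Then let the button spring back up so that the carriage is locked there, and move clear. Leave the circuit board lying in its nest and do not disturb the things around the slide.

Things in the scene. Friction and masses are not known exactly. Their poses are not given: they have to be found in the camera images.
- button_top (a point): centre of the top of the black ribbed square lock-release button (40 x 40 mm) at the carriage's trailing end. Its x axis is the direction in which the carriage must slide (level); z is up. Top 62 mm above the table when up, 56 mm when fully down: 6 mm straight down against a spring, 4 N to start, 6.5 N fully down. The point moves with carriage and button
- thumb_plate (a point): steel upright plate fixed on the carriage just ahead (+x of button_top) of the button, 56 mm wide across the travel, 4 mm thick, top 88 mm above the table (26 mm above the raised button). The point is the middle of its top edge on the face towards the button, 23.5 mm ahead of the button's centre. A fingertip standing on the button can push the carriage along against this face
- carriage_front (a point): centre of the leading end face of the aluminium carriage plate (124 mm long, 80 mm wide, top 42 mm above the table), 98 mm ahead of the button's centre, 36 mm above the table. x axis = direction of travel, z up. The carriage can only slide along the rail
- stop_face (a point): end stop: centre of the rubber bumper's face on the contact block, a grey block (44 mm along the rail, 88 mm wide, 71 mm tall) fixed across the rail ahead of the carriage. 36 mm above the table; x axis = direction of travel. The carriage is home when carriage_front meets this point. The distance to go at the start differs from run to run, 110 to 170 mm
- carriage (a joint): how far the carriage has slid from its start, m: 0 at the start, growing towards the contact block
- release (a joint): how far the lock-release button is pressed, m: 0 up, 0.006 fully down. Up, a toothed catch locks the carriage rigidly (1 to 2 mm of play); pressed over 4 mm the catch is clear and the carriage slides with a drag of about 2 N. Let up on the way, the catch rises and stops the carriage at the next tooth. At the contact block it catches again if let up with the carriage fully home
- board_mid (a point): dark green circuit board (56 x 64 x 4 mm, with parts up to 18 mm high on it, 70 g) lying loose in the black-rimmed nest on the leading half of the carriage, just beyond the thumb plate; the point is 4 mm above its underside, at the board's centre. z up when it lies flat. It rides along
- carton_mid (a point): loose cardboard carton 85 x 60 x 35 mm lying beside the slide, its centre; to be left alone
- sounder_mid (a point): loose round alarm sounder, 56 mm across at the foot, 50 mm tall, standing beside the slide, its centre; to be left alone
- driver_mid (a point): loose screwdriver, 175 mm long with a 22 mm square-section black handle, lying beside the slide; the point is about its middle; to be left alone

How it is judged:
On the way, in this order (a step that is already met when the one before it is completed fails the run):
1. the fingers hold the button down while the carriage is still short of the contact block (value of joint release above 0.004 m and contact force between the fingers and release_c0 above 1 N and x of carriage_front in the frame of stop_face below -0.04 m), for 0.2 s.
2. the button is still held down half-way along (value of joint release above 0.003 m and contact force between the fingers and release_c0 above 0.5 N and value of joint carriage above 0.05 m and x of carriage_front in the frame of stop_face below -0.01 m).
3. the carriage meets the contact block with the button still held down (value of joint release above 0.003 m and contact force between the fingers and release_c0 above 0.5 N and x of carriage_front in the frame of stop_face above -0.003 m), for 0.1 s.
At the end, for the whole second after the job is handed in: carriage against the contact block (gap under 3 mm) and at rest, button up (within 1 mm), board flat in its nest, bystanders within 15 mm of where they were (x of carriage_front in the frame of stop_face above -0.003 m and value of joint release below 0.001 m and velocity of joint carriage between -0.005 and 0.005 m/s and z of board_mid in the frame of carriage_front below 0.014 m and angle between board_mid's own z axis and vertical below 0.06 rad and distance of each of carton_mid, sounder_mid, driver_mid from where it was at the start of the episode below 0.015 m); the robot touches nothing.
It fails at once if the carriage runs along the rail with the button up (value of joint release below 0.001 m and velocity of joint carriage above 0.03 m/s and value of joint carriage above 0.01 m and x of carriage_front in the frame of stop_face below -0.012 m).
It fails at once if the circuit board is lifted or tipped out of its nest (z of board_mid in the frame of carriage_front above 0.018 m or angle between board_mid's own z axis and vertical above 0.2 rad).
It fails at once if a bystander is moved, lifted or knocked (distance of any of carton_mid, sounder_mid, driver_mid from where it was at the start of the episode above 0.015 m).
It also fails if it takes over 42 s, if anything falls off the work surface, if the arm or the gripper's body presses on something with over 40 N, if the wrist force passes 120 N, or if a joint passes its speed limit or range.

## Working session

There is one attempt and no reset: what is moved stays moved. The work goes in short steps, Python scripts to look and compute and a shell command to move; the robot and the scene stay as the last step left them, time stands still between calls to the robot, and variables do not carry over. Pictures are saved under pics/ and viewed, about 8 in all and at most 12, crops included, and the job is handed in when it is done.

```bash
mkdir -p pics; cat > h.py <<'E'
import numpy as np, cv2
from station import ctrl
def deproj(cam,u,v,d=None,z=None):
    p=ctrl.camera_params(cam); f=192/np.tan(np.radians(p["vertical_fov"])/2)
    T=np.linalg.inv(np.array(p["camera_from_world"]))
    r=np.array([(u-p["cx"])/f,(v-p["cy"])/f,1.])
    if z is not None: d=(z-T[2,3])/(T[:3,:3]@r)[2]
    return T[:3,:3]@(r*d)+T[:3,3]
def dep(D,u,v,k=2):
    a=D[int(v)-k:int(v)+k+1,int(u)-k:int(u)+k+1]; a=a[a>0]
    return float(np.median(a)) if a.size else None
E
python3 - <<'E'
from h import *
np.set_printoptions(precision=4,suppress=True)
zs=dict(button_top=.062,thumb_plate=.088,carriage_front=.036,stop_face=.036,board_mid=None,carton_mid=None,sounder_mid=None,driver_mid=None)
ims=[]
for c in("top","side"):
    P,D=ctrl.camera(c); ims.append(P); cv2.imwrite(f"pics/{c}0.png",P[:,:,::-1]); np.save(f"{c}0.npy",D)
    print(c,ctrl.camera_params(c))
    for n,z in zs.items():
        for r in ctrl.place_of(c,n)[:2]:
            u,v=r["centre"]; d=dep(D,u,v)
            print(n,round(r["score"],2),round(u),round(v),"depth:",d and deproj(c,u,v,d),"z:",z and deproj(c,u,v,z=z))
print(ctrl.get_obs())
E
```

```text
top {'vertical_fov': 50.10265264458144, 'cx': 256.25145881580994, 'cy': 192.11187614249215, 'camera_from_world': array([[-0.0243, -0.9984, -0.0511,  0.0623],
       [-0.9964,  0.0283, -0.0795,  0.5694],
       [ 0.0809,  0.049 , -0.9955,  0.7399],
       [ 0.    ,  0.    ,  0.    ,  1.    ]])}
button_top 0.8 311 141 depth: [ 0.6561 -0.0543  0.0615] z: [ 0.656  -0.0542  0.062 ]
thumb_plate 0.96 302 149 depth: [ 0.6417 -0.0383  0.0626] z: [ 0.637  -0.0366  0.088 ]
thumb_plate 0.33 359 189 depth: [ 0.57   -0.1373  0.0485] z: [ 0.5667 -0.1294  0.088 ]
carriage_front 0.76 273 185 depth: [0.5829 0.0158 0.0338] z: [0.5827 0.0158 0.036 ]
stop_face 0.9 230 228 depth: [0.5063 0.0987 0.0203] z: [0.5064 0.0969 0.036 ]
stop_face 0.44 304 154 depth: [ 0.6296 -0.0384  0.0859] z: [ 0.6381 -0.0418  0.036 ]
board_mid 0.59 282 174 depth: [ 0.6003 -0.0011  0.0459] z: None
carton_mid 0.73 300 271 depth: [ 0.4257 -0.0276  0.0351] z: None
sounder_mid 0.56 359 189 depth: [ 0.5695 -0.1369  0.0479] z: None
sounder_mid 0.49 304 151 depth: [ 0.6342 -0.0389  0.0851] z: None
driver_mid 0.64 226 129 depth: [0.6925
[... 729 characters left out ...]
0.75 179 252 depth: [ 0.4243 -0.0539  0.0344] z: None
sounder_mid 0.88 271 283 depth: [ 0.5667 -0.1597  0.0422] z: None
driver_mid 0.9 308 204 depth: [0.6882 0.0876 0.0176] z: None
driver_mid 0.38 263 214 depth: [0.5866 0.0499 0.0275] z: None
{'time_s': 0.9, 'qpos': array([-1.3437,  0.2999,  1.521 , -0.    ,  1.3207, -0.0666]), 'joint_vel': array([-0.0003,  0.0007, -0.001 ,  0.0009,  0.0009,  0.0023]), 'tau': array([ -0.0034, -53.1658, -35.2915,   0.0707,   0.0214,   0.    ]), 'ee_pos': array([ 0.1592, -0.5264,  0.2054]), 'eef_rot': array([ 3.1416,  0.    , -1.277 ]), 'force': array([ 0.1677,  0.4271, -0.4584]), 'moment': array([-0.0128, -0.0188,  0.0147]), 'grip_width': 0.09405782255348685}
```

View pics/top0.png

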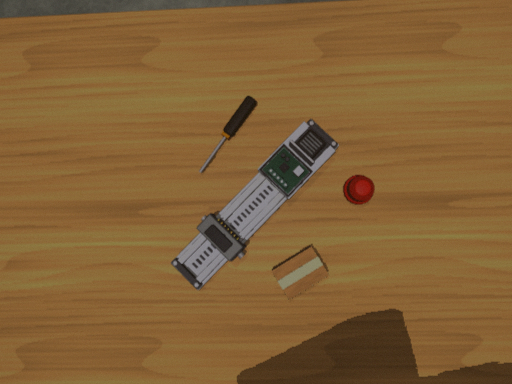

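View pics/side0.png

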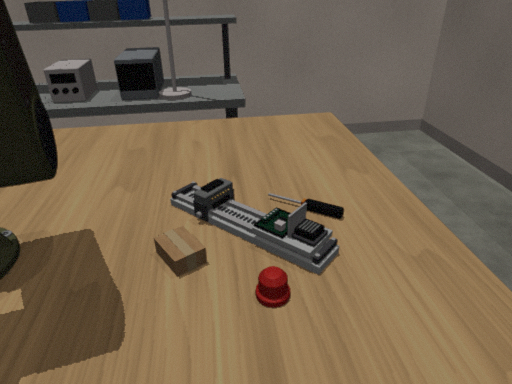

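Both views agree: the rail runs from the button at about (0.655, -0.053) along (-0.707, 0.707) to the stop at about (0.505, 0.098), with roughly 113 mm to go. In the top image the button is near (311,141) and the stop near (230,228). The sounder (359,189), carton (300,271) and driver (226,129) all stand clear of the rail. I'll go in with the fingers shut and turned across the travel (yaw 0.785).

```bash
python3 -m inch '[-2.42,-4.68,0,0,0,0,0,-2.42,-4.68,0,0,0,0,0,-2.42,-4.68,0,0,0,0,0,-2.42,-4.68,0,0,0,0,0,-2.42,-4.68,0,0,0,0,0,-2.42,-4.68,0,0,0,0,0,-2.42,-4.68,0,0,0,0,0,-2.42,-4.68,0,0,0,0,0,-2.42,-4.68,0,0,0,0,0,-2.42,-4.68,0,0,0,0,0,-2.42,-4.68,0,0,0,0,0,-2.42,-4.68,0,0,0,0,0,-2.42,-4.68,0,0,0,0,0]' 20
python3 -m inch '[0,0,0.7,0,0,-0.187,0,0,0,0.7,0,0,-0.187,0,0,0,0.7,0,0,-0.187,0,0,0,0.7,0,0,-0.187,0,0,0,0.7,0,0,-0.187,0,0,0,0.7,0,0,-0.187,0,0,0,0.7,0,0,-0.187,0,0,0,0.7,0,0,-0.187,0,0,0,0.7,0,0,-0.187,0,0,0,0.7,0,0,-0.187,0,0,0,0.7,0,0,-0.187,0,0,0,0,0,0,0,0,0,0,0,0,0,0,0]'
python3 - <<'E'
from h import *
o=ctrl.get_obs();print(o["qpos"],o["grip_width"])
for c in("top","side"):
    P,D=ctrl.camera(c); 
    q=P[80:260,200:380] if c=="top" else P[120:300,200:400]
    cv2.imwrite(f"pics/{c}1.png",cv2.resize(q[:,:,::-1],None,fx=3,fy=3,interpolation=cv2.INTER_CUBIC))
E
```

```text
time_s: 2.52
ee_pos: [0.6516, -0.0477, 0.2055]
eef_rot: [-3.141, -0.0, -1.277]
force: [0.7, -0.0, 0.6]
grip_width: -0.0
time_s: 4.15
ee_pos: [0.6506, -0.0492, 0.1288]
eef_rot: [3.141, -0.0, 0.776]
force: [-0.6, -0.2, 0.4]
grip_width: 0.0006
[-1.31526700e-01  5.92571417e-01  1.28391666e+00 -1.53632863e-05
  1.26477296e+00 -9.07189363e-01] 0.0005842027758617219
```

View pics/side1.png

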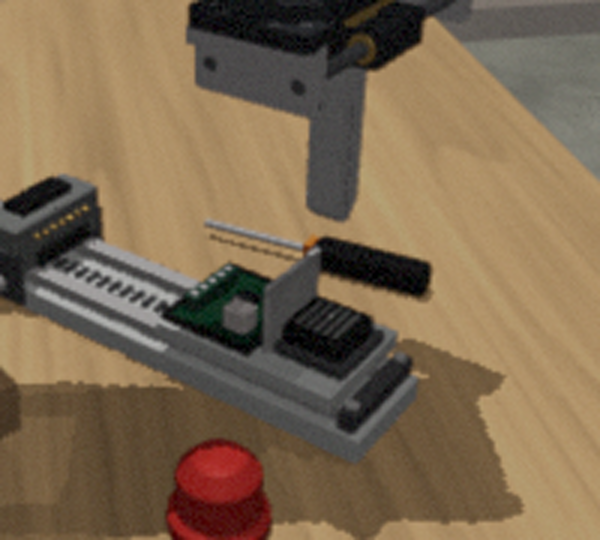

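The closed fingertip (crop 333,210) hangs above the button (crop 325,330), on the button side of the thumb plate. Next I'll descend in steps and watch the force.

```bash
python3 -m inch '[0,0,1,0,0,0,0,0,0,1,0,0,0,0,0,0,1,0,0,0,0,0,0,0.5,0,0,0,0,0,0,0.3,0,0,0,0,0,0,0.3,0,0,0,0,0,0,0.3,0,0,0,0,0,0,0.3,0,0,0,0,0,0,0.3,0,0,0,0,0,0,0,0,0,0,0]'
python3 - <<'E'
from h import *
for c in("top","side"):
    P,D=ctrl.camera(c)
    q=P[80:260,200:380] if c=="top" else P[120:300,200:400]
    cv2.imwrite(f"pics/{c}2.png",cv2.resize(q[:,:,::-1],None,fx=3,fy=3,interpolation=cv2.INTER_CUBIC))
E
```

```text
time_s: 5.5
ee_pos: [0.6504, -0.0491, 0.0782]
eef_rot: [-3.141, 0.0, 0.78]
force: [-0.4, 0.0, -0.2]
grip_width: 0.0004
```

View pics/side2.png

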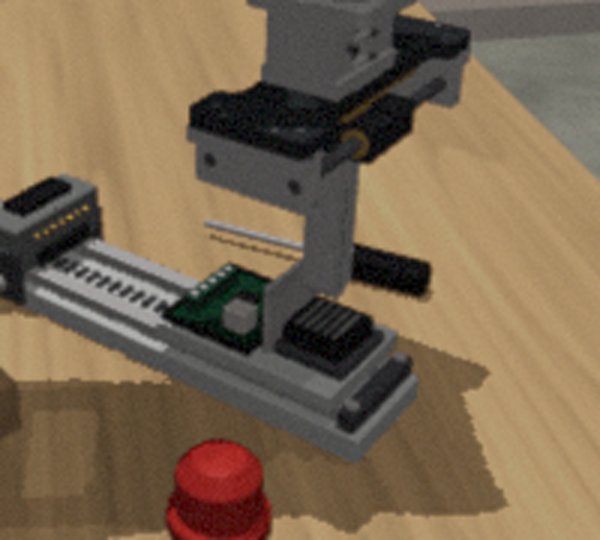

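The tip has come down on the button side of the plate, with no force yet. Now I'll press.

```bash
python3 -m inch '[0,0,0.5,0,0,0,0,0,0,0.5,0,0,0,0,0,0,0.4,0,0,0,0,0,0,0.3,0,0,0,0,0,0,0,0,0,0,0,0,0,0,0,0,0,0]'
python3 -m inch '[0,0,0.2,0,0,0,0,0,0,0.2,0,0,0,0,0,0,0.2,0,0,0,0,0,0,0,0,0,0,0,0,0,0,0,0,0,0]'
```

```text
time_s: 6.35
ee_pos: [0.6505, -0.0491, 0.0618]
eef_rot: [3.142, -0.0, 0.78]
force: [-2.3, -0.6, 3.3]
grip_width: 0.0003
time_s: 6.98
ee_pos: [0.6507, -0.0492, 0.056]
eef_rot: [3.141, -0.0, 0.78]
force: [-4.6, -0.1, 9.5]
grip_width: 0.0004
```

```bash
python3 -m inch '[0,-0.1,0.1,0,0,0,0,0,-0.2,0,0,0,0,0,0,-0.3,0,0,0,0,0,0,-0.3,0,0,0,0,0,0,-0.3,0,0,0,0,0,0,-0.3,0,0,0,0,0]'
python3 -m inch '[0,-0.4,0,0,0,0,0,0,-0.4,0,0,0,0,0,0,-0.4,0,0,0,0,0,0,-0.4,0,0,0,0,0,0,-0.4,0,0,0,0,0,0,-0.4,0,0,0,0,0,0,-0.4,0,0,0,0,0]'
```

```text
time_s: 7.72
ee_pos: [0.6409, -0.0392, 0.056]
eef_rot: [3.138, -0.001, 0.78]
force: [-1.3, -3.7, 13.1]
grip_width: 0.0003
time_s: 8.6
ee_pos: [0.6213, -0.0191, 0.056]
eef_rot: [3.138, -0.002, 0.78]
force: [-2.0, -3.2, 13.5]
grip_width: 0.0001
```

```bash
python3 -m inch '[0,-0.4,0,0,0,0,0,0,-0.4,0,0,0,0,0,0,-0.4,0,0,0,0,0,0,-0.4,0,0,0,0,0,0,-0.4,0,0,0,0,0,0,-0.4,0,0,0,0,0,0,-0.4,0,0,0,0,0,0,-0.4,0,0,0,0,0,0,-0.4,0,0,0,0,0,0,-0.4,0,0,0,0,0]'
python3 - <<'E'
from h import *
P,D=ctrl.camera("top"); np.save("t3.npy",D)
P2,D2=ctrl.camera("side")
for c in("top","side"):
  for n in("carriage_front","stop_face","button_top"):
    for r in ctrl.place_of(c,n)[:1]: print(c,n,r["score"],deproj(c,*r["centre"],z=.056 if n[0]=="b" else .036))
q=P2[120:300,150:350]
cv2.imwrite("pics/side3.png",cv2.resize(q[:,:,::-1],None,fx=3,fy=3,interpolation=cv2.INTER_CUBIC))
E
```

```text
time_s: 9.85
ee_pos: [0.5933, 0.0095, 0.056]
eef_rot: [3.138, -0.002, 0.78]
force: [-0.9, -3.1, 13.6]
grip_width: 0.0005
side carriage_front 0.9 [0.52917354 0.08915685 0.036     ]
side stop_face 0.61 [0.5013338  0.10632849 0.036     ]
side button_top 0.59 [0.59813991 0.0122261  0.056     ]
```

View pics/side3.png

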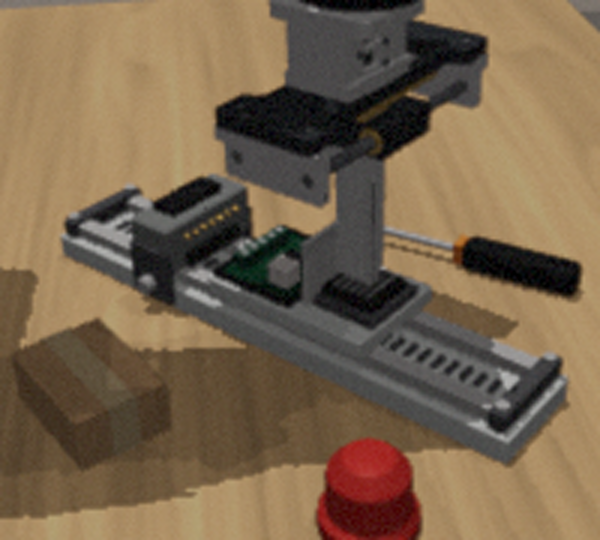

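The carriage has moved about 80 mm with the button down and the board flat. A short gap is left before the block. I'll carry on slowly until the force rises.

```bash
python3 -m inch '[0,-0.3,0,0,0,0,0,0,-0.3,0,0,0,0,0,0,-0.3,0,0,0,0,0,0,-0.3,0,0,0,0,0,0,-0.3,0,0,0,0,0,0,-0.3,0,0,0,0,0,0,-0.3,0,0,0,0,0]'
python3 -m inch '[0,-0.2,0,0,0,0,0,0,-0.2,0,0,0,0,0,0,-0.2,0,0,0,0,0]'
python3 -m inch '[0,-0.2,0,0,0,0,0,0,-0.2,0,0,0,0,0,0,-0.2,0,0,0,0,0]'
```

```text
time_s: 11.12
ee_pos: [0.5786, 0.0245, 0.0559]
eef_rot: [3.139, -0.002, 0.78]
force: [-1.0, -2.6, 15.0]
grip_width: 0.0004
time_s: 11.5
ee_pos: [0.5745, 0.0288, 0.0559]
eef_rot: [3.138, -0.002, 0.78]
force: [-1.0, -3.5, 13.7]
grip_width: 0.0004
time_s: 11.88
ee_pos: [0.5711, 0.0325, 0.0562]
eef_rot: [3.136, -0.003, 0.78]
force: [6.7, -6.5, 10.6]
grip_width: 0.0008
```

```bash
python3 -m inch '[0,-0.2,0.05,0,0,0,0,0,-0.2,0,0,0,0,0,0,0,0,0,0,0,0]'
python3 -m inch '[0,-0.2,0.05,0,0,0,0,0,-0.2,0,0,0,0,0,0,0,0,0,0,0,0]'
```

```text
time_s: 12.25
ee_pos: [0.5689, 0.0352, 0.0561]
eef_rot: [3.135, -0.004, 0.78]
force: [6.3, -7.9, 13.3]
grip_width: 0.0004
time_s: 12.62
ee_pos: [0.5666, 0.0378, 0.0561]
eef_rot: [3.134, -0.005, 0.78]
force: [8.8, -8.3, 16.3]
grip_width: 0.0003
```

```bash
python3 -m inch '[0,-0.2,0,0,0,0,0,0,-0.2,0,0,0,0,0,0,0,0,0,0,0,0]'
python3 - <<'E'
from h import *
P2,D2=ctrl.camera("side")
q=P2[120:270,150:350]
cv2.imwrite("pics/side4.png",cv2.resize(q[:,:,::-1],None,fx=4,fy=4,interpolation=cv2.INTER_CUBIC))
E
```

```text
time_s: 13.0
ee_pos: [0.5658, 0.0387, 0.0562]
eef_rot: [3.129, -0.007, 0.779]
force: [23.5, -23.4, 5.6]
grip_width: 0.0004
```

View pics/side4.png

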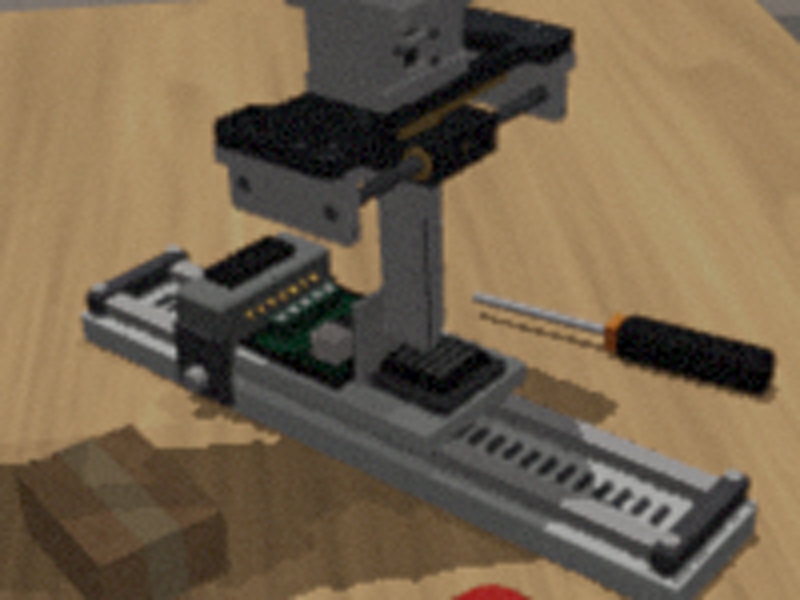

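The carriage is home. The fingertip bears on the plate with about 33 N, the front is at the block and the board is flat. I'll ease the push, keep the button down a moment, then lift straight up while still pushing lightly so friction doesn't drag the carriage back.

```bash
python3 -m inch '[0,0.15,0.1,0,0,0,0,0,0,0,0,0,0,0,0,0,0,0,0,0,0,0,0,0,0,0,0,0]'
```

```text
time_s: 13.55
ee_pos: [0.566, 0.0387, 0.0559]
eef_rot: [3.131, -0.007, 0.779]
force: [12.2, -15.7, 19.2]
grip_width: 0.0007
```

```bash
python3 -m inch '[0,0,-0.2,0,0,0,0,0,0,-0.2,0,0,0,0,0,0,-0.2,0,0,0,0,0,0,-0.2,0,0,0,0,0,0,-0.2,0,0,0,0,0,0,-0.2,0,0,0,0,0,0,-0.2,0,0,0,0,0,0,0,0,0,0,0]'
python3 - <<'E'
from h import *
P2,D2=ctrl.camera("side")
for n in("button_top",):
  for r in ctrl.place_of("side",n)[:1]: print(n,deproj("side",*r["centre"],z=.062))
E
```

```text
time_s: 14.55
ee_pos: [0.5638, 0.0373, 0.0649]
eef_rot: [3.134, -0.0, 0.779]
force: [25.3, -26.0, -27.1]
grip_width: 0.0002
button_top [0.57580708 0.02373288 0.062     ]
```

The tip is above the button but is dragging on the plate by friction. I'll back off it, then rise.

```bash
python3 -m inch '[0,0.2,0,0,0,0,0,0,0.2,0,0,0,0,0,0,0.2,0,0,0,0,0,0,0,0,0,0,0,0]'
```

```text
time_s: 15.15
ee_pos: [0.5658, 0.0367, 0.0664]
eef_rot: [-3.142, -0.0, 0.78]
force: [1.9, -0.2, 0.7]
grip_width: 0.0004
```

```bash
python3 -m inch '[0,0.2,-0.1,0,0,0,0,0,0.2,-0.3,0,0,0,0,0,0,-1,0,0,0,0,0,0,-2,0,0,0,0,0,0,-3,0,0,0,0,0,0,-3,0,0,0,0,0,0,-3,0,0,0,0,0,4,0,0,0,0,0,0,5,0,0,0,0,0,0,5,0,0,0,0,0,0,3,0,0,0,0,0,0,0,0,0,0,0]'
python3 - <<'E'
from h import *
np.set_printoptions(precision=4,suppress=True)
for c in("top","side"):
  P,D=ctrl.camera(c)
  for n,z in(("button_top",.062),("thumb_plate",.088),("stop_face",.036),("board_mid",None),("carton_mid",None),("sounder_mid",None),("driver_mid",None)):
    for r in ctrl.place_of(c,n)[:1]:
      d=dep(D,*r["centre"]); print(c,n,round(r["score"],2),deproj(c,*r["centre"],z=z) if z else "",deproj(c,*r["centre"],d) if d else "")
  q=P[80:300,150:400]
  cv2.imwrite(f"pics/{c}5.png",cv2.resize(q[:,:,::-1],None,fx=2.6,fy=2.6,interpolation=cv2.INTER_CUBIC))
E
```

```text
top board_mid 0.66  [0.5293 0.072  0.0475]
top sounder_mid 0.93  [ 0.5689 -0.1379  0.0486]
top driver_mid 0.93  [0.6948 0.0947 0.0221]
side button_top 0.59 [0.5797 0.036  0.062 ] [0.5795 0.035  0.0627]
side thumb_plate 0.78 [0.5625 0.0431 0.088 ] [0.5606 0.0254 0.0981]
side stop_face 0.67 [0.5015 0.0972 0.036 ] [0.5013 0.0709 0.0518]
side board_mid 0.84  [0.5296 0.0427 0.0518]
side carton_mid 0.62  [ 0.4304 -0.0493  0.0352]
side sounder_mid 0.64  [ 0.5716 -0.1613  0.0424]
side driver_mid 0.64  [0.6949 0.0859 0.0192]$: bad value
```

View pics/top5.png

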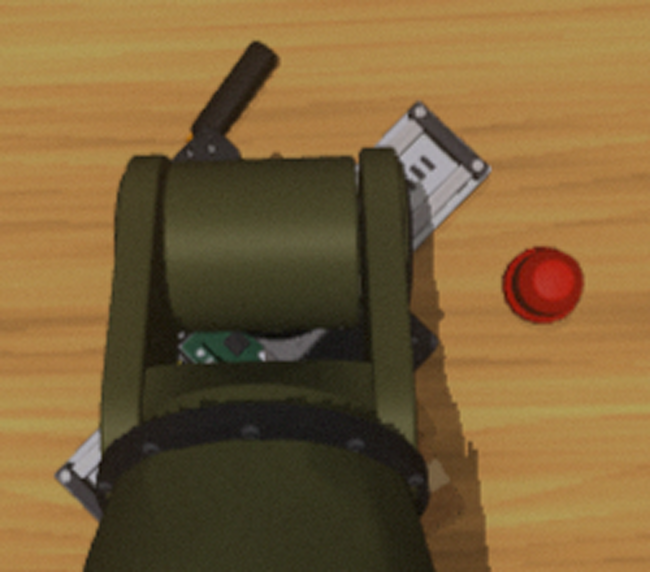

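View pics/side5.png

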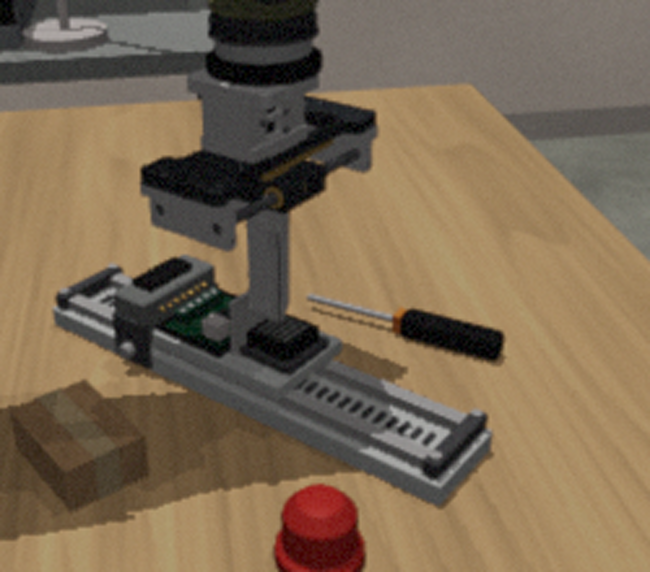

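That move was refused, so the arm hasn't moved. The pictures show the carriage at the block, the button up and the bystanders in place. I'll retry in two shorter calls.

```bash
python3 -m inch '[0,0.2,-0.1,0,0,0,0,0,0.2,-0.3,0,0,0,0,0,0,-1,0,0,0,0,0,0,-2,0,0,0,0,0,0,-3,0,0,0,0,0,0,-3,0,0,0,0,0,0,-3,0,0,0,0]'
python3 -m inch '[5,2,0,0,0,0,0,5,2,0,0,0,0,0,5,2,0,0,0,0,0,5,2,0,0,0,0,0,0,0,0,0,0,0,0]'
```

```text
time_s: 16.82
ee_pos: [0.5685, 0.0337, 0.1922]
eef_rot: [3.141, -0.001, 0.78]
force: [-0.2, 0.1, 0.5]
grip_width: 0.0002
time_s: 17.45
ee_pos: [0.7617, 0.1155, 0.1879]
eef_rot: [-3.14, 0.002, 0.781]
force: [-0.5, 0.1, -0.8]
grip_width: 0.0006
```

```bash
python3 - <<'E'
from h import *
np.set_printoptions(precision=4,suppress=True)
P,D=ctrl.camera("side")
for n,z in(("button_top",.062),("carriage_front",.036),("stop_face",.036),("carton_mid",None),("sounder_mid",None),("driver_mid",None)):
    for r in ctrl.place_of("side",n)[:1]:
      u,v=r["centre"];d=dep(D,u,v); print(n,round(r["score"],2),deproj("side",u,v,z=z) if z else "",deproj("side",u,v,d) if d else "")
q=P[160:270,180:320]
cv2.imwrite("pics/side6.png",cv2.resize(q[:,:,::-1],None,fx=5,fy=5,interpolation=cv2.INTER_CUBIC))
E
```

```text
button_top 0.91 [0.5745 0.0283 0.062 ] [0.5746 0.0289 0.0616]
carriage_front 0.92 [0.5062 0.1148 0.036 ] [0.5057 0.084  0.054 ]
stop_face 0.87 [0.5029 0.0918 0.036 ] [0.5027 0.0702 0.049 ]
carton_mid 0.74  [ 0.4282 -0.0526  0.0342]
sounder_mid 0.63  [0.5815 0.0393 0.0607]
driver_mid 0.85  [0.696  0.0845 0.0187]
```

View pics/side6.png

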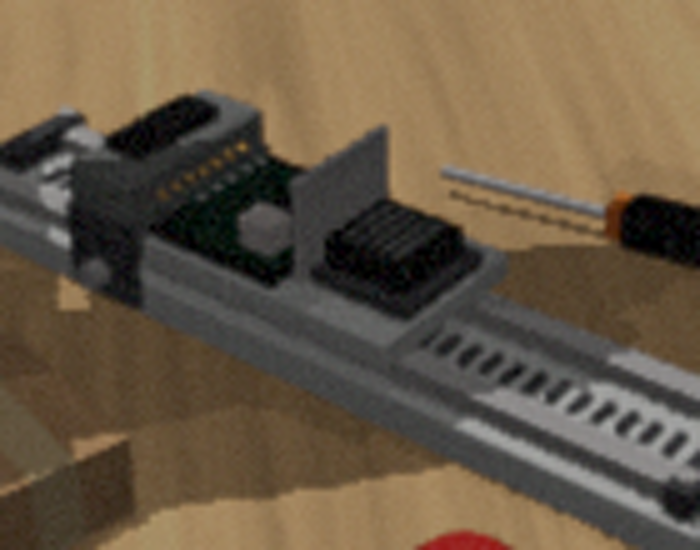

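The button is up (its top measures 61.6 mm), the carriage is against the block and the board lies flat. Handing in.

```bash
python3 -c "
from station import ctrl
print(ctrl.hand_in())"
```

```text
the job is handed in; nothing more can be done
None
```

I pressed the lock-release button with closed fingertips and slid the carriage about 111 mm with the button fully down. I held it against the contact block, let the button up while still pushing on the thumb plate, then moved clear. The job is handed in at about 17.5 s on the robot's clock; no verdict was reported.

**What the last checks showed:**
- **Button:** up, with its top measured at 61.6 mm (62 mm expected).
- **Carriage:** at the block in the picture. The tool force showed 33 N into the block on arrival and about 36 N after the button was up. I did not measure the final gap to the millimetre.
- **Board:** flat in its nest in the picture.
- **Bystanders:** the carton and sounder showed shifts of about 4–5 mm or less in repeat readings from the same camera. The driver read 7–8 mm off, which I put down to detector scatter because nothing came near it. All are inside the 15 mm limit.
- **Robot:** touching nothing, with tool force near zero.

**What failed or disagreed:**
- The fingertip stuck to the plate by friction while lifting, with about 27 N vertical and 36 N horizontal, so I backed off before rising.
- One retreat call was refused as "bad value"; I retyped it in two shorter calls.
- In the last picture the network reported the sounder at the carriage's position. The views just before showed it unmoved. The block also hid the front of the carriage, so its `carriage_front` reading there was not usable.

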